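# Tension and pin the drive of a decorating turntable

## Task

Take the steel locking pin from its wooden stand and drop it into the hole in the tension wheel of the turntable drive; with the pin as your handle, turn the wheel clockwise against its spring, and feel for the hole in the ring beneath, pressing only lightly. Push the pin gently down until its collar rests on the wheel, so that it locks the wheel, and let go; never let the wheel fly back, and leave the cup, the paint bottle and the palette where they are.

Things in the scene. Friction and masses are not known exactly. Their poses are not given: they have to be found in the camera images.
- housing: Low grey drive housing, fixed. Origin: on the bench surface, on the vertical axis of the tension wheel; z up. The box spans x -85..85, y -80..360 mm, its deck 42 mm high. At y = 270 mm a turntable with an ochre dish (radius 130 mm, rim 105 mm high). Round the origin the lock ring stands on the deck (top at 64 mm) under the tension wheel (67 to 79 mm above the bench).
- ring_top (a point): Centre of the flat top of the fixed steel lock ring (radii 28 to 62 mm, 22 mm thick), 64 mm above the bench. The ring has ONE round lock hole, 12.5 mm wide, right through, 46 mm from the axis. Where it sits around the ring differs each time and is not measured: it comes under the wheel's hole at a wheel angle between 0.62 and 1.38 rad, and can be seen between the spokes.
- wheel_axis (a point): Point on the wheel's vertical axis at the height of the wheel's top face (79 mm above the bench). Fixed to the housing.
- wheel_hole (a point): Centre of the mouth of the round hole in the wheel, at its top face, 46 mm from the axis, in the one broad spoke (32 mm wide). The hole is 12.5 mm wide and goes through the 12 mm thick wheel; 3 mm below it is the top of the lock ring. Moves with the wheel.
- tension_wheel (a joint): Angle of the tension wheel, rad (aluminium handwheel, 150 mm over the rim, three spokes, flat on top but for a 5 mm high bolt at the centre). 0 = at rest on its stop; grows as it turns CLOCKWISE seen from above, to a stop at 1.75. A spring always drives it back to 0: at the hole it takes about 3 N to start plus 4 N per rad (5.5 to 8.5 N at the lock).
- pin_handle (a point): Centre of the 18 mm wide, 46 mm tall round handle of the loose steel pin (about 90 g), half-way up the handle; z up along the pin. Below it a collar (24 mm wide, 4 mm thick), then the shank, 10 mm wide, 34 mm long, its lowest 4 mm tapering to an 8 mm wide flat foot. The foot is 61 mm below this point, the collar's underside 27 mm below, the handle's top 23 mm above.
- pin_collar (a point): Centre of the underside of the pin's collar, 34 mm above the foot. With the pin fully home it lies at the mouth of the wheel's hole and the foot is 19 mm below the top of the lock ring (not touching the deck).
- pin_tip (a point): Centre of the pin's foot. When the foot rests on the lock ring instead of in its hole, the collar stands 19 mm above the wheel.
- stand: Fixed wooden block 70 x 70 x 45 mm high, origin at the centre of its underside. The pin hangs by its collar in the 15 mm wide, 38 mm deep hole in its middle.
- cup: Blue plastic cup, 76 mm wide, 110 mm tall; origin under its base. Leave it alone.
- paint_bottle: Ochre paint bottle, 40 mm wide, 100 mm tall; origin under its base. Leave it alone.
- palette: White ceramic plate, 90 mm wide, 14 mm tall; origin under its base. Leave it alone.
There are look-alikes about, which are no part of the job. Leave any green or yellow look-alike of the part that bears pin_handle alone.

How it is judged:
By the outcome, as a careful person would: the job done as asked, in the order asked, and still so for the second after the job is handed in, with the robot touching nothing.
It also fails if it takes over 70 s, if anything falls off the work surface, if the arm or the gripper's body presses on something with over 40 N, if the wrist force passes 120 N, or if a joint passes its speed limit or range.

## Robot

A 6-joint arm with a two-finger parallel gripper is mounted at the origin on the work surface. World frame = base frame: x ahead of the robot, y to its left, z up, the work surface at z = 0. Lengths are in m, angles in rad, forces in N, time in s.
With the tool pointing down it reaches from about 0.425 to 0.95 m from the base axis. Payload 3.5 kg.
Tool frame: the origin (TCP) lies between the finger pads; the fingertips stand 14 mm ahead of it and the grasp point (between the pads) lies 5 mm behind it (ctrl.tip_extent is the distance from the TCP to the fingertips, in m); x points along the fingers, z is the direction in which the jaws open and shut, and the axes are right-handed (so a half turn about x gives the same grasp; the last joint's range is limited). The gripper opens to 85 mm and grips with 20 to 120 N. Pads are 22 mm wide; open, the fingers measure 114 mm over their backs; the gripper's body (76 mm by 85 mm) begins 54 mm behind the grasp point. The pads swing forward as they close: fully open they stand 13 mm farther back than shut.
Start: joints at [1.156, 0.286, 1.577, -0, 1.279, -0.15], TCP at [0.177, 0.651, 0.245] pointing down, gripper open.
Joint ranges: [-2.77, 2.77], [-0.9, 2.22], [0.21, 2.48], [-1.53, 4.67], [0.24, 2.81], [-2.84, 2.84]. Speed limits (rad/s): [2.79, 2.79, 3.14, 3.14, 3.14, 3.14].

## Interface

Orientations are given as a unit quaternion [x, y, z, w].
In Python, from plant import ctrl gives the robot as it stands.
- The arm moves only by the tool move_arm, never from a script. Its argument "commands" is one flat list of numbers, 4 for each row, row after row: the shift along the tool's x, y, z in units of 25 mm (1.0 is 25 mm), then the turn about the tool's x in units of 5 degrees (1.0 is 5 degrees). A call has 1 to 20 rows; each row shifts and turns the commanded pose from where the row before left it, along the tool's axes as they then stand; what a row does not reach is not made up. A row lasts 1/8 s, in which the tool goes at most 62.5 mm and 10.7 degrees, less where a joint would pass 70% of its speed; a pose out of reach is approached as far as the arm can. A call is refused whole if a number of a shift passes 1 or a number of a turn 1, either way. A call with a gripper value outside its range is refused whole. "jaw" is the finger opening in mm, from 0 to 85.4, set as the call begins (left out, the last holds). The fingers move at their own pace and stop on an object; "force" is the grip in N (left out, the last holds). Time passes only in rows, so rows that do not move let the fingers close. It gives the time, the measured TCP pose, the force and the opening at its end, in the units of the state.
- ctrl.get_state(): the state, without advancing time (a new reading comes with each control period).
- ctrl.read_camera(name): name is "scene" or "top"; returns the picture (420x560x3 uint8, red, green, blue); there is no depth.
- ctrl.get_calibration(name): a dict with "camera_matrix" (3x3 intrinsics, pixels), "camera_from_world" (4x4, takes a point from world to camera coordinates). Camera axes: x right, y down, z forward; pixel columns grow to the right and rows downward; lengths in m; the calibration is good to about 2 mm. A picture is of the moment at which its call begins. get_calibration takes no time and is no camera call.
- ctrl.sign_off(): hands the job in, once; it reports no verdict.
The state is a dict: "time": time; "qpos": joint angles; "dq": joint speeds; "joint_efforts": joint torques, N m; "eef_pos": TCP position; "tcp_rot": TCP orientation; "contact_force": force on the tool from outside, world axes, zero at the start; "wrist_torque": the same for the moment, N m; "opening": opening from 0.0 (shut) to 1.0 (fully open).
Only numpy, scipy, OpenCV 4.12 (cv2) and the standard library are available. Lean on these libraries where they do the work, as an engineer would, in place of code of your own. Each camera call takes 0.05 s, during which the arm holds its last target.

## Working session

There is one attempt and no reset: what is moved stays moved. The work goes in short steps, Python scripts to look and compute and a tool call to move; the robot and the scene stay as the last step left them, time stands still between calls to the robot, and variables do not carry over. Pictures are saved under pics/ and viewed, and the job is handed in when it is done.

Besides the shell and the picture viewer there is one more tool, called after "Request:" by a JSON object that holds its "name" and its "arguments". move_arm: Moves the arm, as the interface text tells. Its arguments: {"type":"object","properties":{"commands":{"type":"array"},"jaw":{"type":"number"},"force":{"type":"number"}},"required":["commands"]}

```bash
ls; mkdir -p pics; python3 - <<'E'
from plant import ctrl
import cv2
for n in("scene","top"):
    cv2.imwrite(f"pics/{n}0.png",ctrl.read_camera(n)[:,:,::-1])
    c=ctrl.get_calibration(n);print(c)
s=ctrl.get_state();print(s,ctrl.tip_extent)
E
```

```text
pics
{'camera_matrix': array([[399.46460841,   0.        , 274.91142817],
       [  0.        , 399.46460841, 206.91860638],
       [  0.        ,   0.        ,   1.        ]]), 'camera_from_world': array([[ 0.78056958,  0.62478127,  0.01896037, -0.36724201],
       [ 0.39222486, -0.46595648, -0.79312308, -0.23821178],
       [-0.48669374,  0.62652448, -0.6087662 ,  1.10937972],
       [ 0.        ,  0.        ,  0.        ,  1.        ]])}
{'camera_matrix': array([[489.17381427,   0.        , 273.20490939],
       [  0.        , 489.17381427, 213.47605027],
       [  0.        ,   0.        ,   1.        ]]), 'camera_from_world': array([[-0.02029356, -0.99958206, -0.02058834, -0.12244577],
       [-0.98376302,  0.02363679, -0.17790904,  0.58611018],
       [ 0.17832133,  0.01664364, -0.98383154,  0.91464893],
       [ 0.        ,  0.        ,  0.        ,  1.        ]])}
{'time': 0.1, 'qpos': array([ 1.15600952e+00,  2.87103272e-01,  1.57805404e+00,  1.58928559e-05,
        1.27858607e+00, -1.49973695e-01]), 'dq': array([ 0.00073839,  0.0003369 , -0.00339214,  0.00037754,  0.00031964,
       -0.00154007]), 'joint_efforts': array([ 4.68886665e-04, -4.07299697e+01, -2.93696934e+01, -1.30703065e-04,
        3.52464835e-03, -1.18670010e-05]), 'eef_pos': array([0.17638565, 0.65095655, 0.2440553 ]), 'tcp_rot': array([-0.42997383,  0.562303  ,  0.42925013,  0.56096539]), 'contact_force': array([-0.69647143,  0.07992362, -1.03787207]), 'wrist_torque': array([ 0.00219077, -0.02653354,  0.02001248]), 'opening': 0.9993499715240677} 0.014
```

View pics/scene0.png

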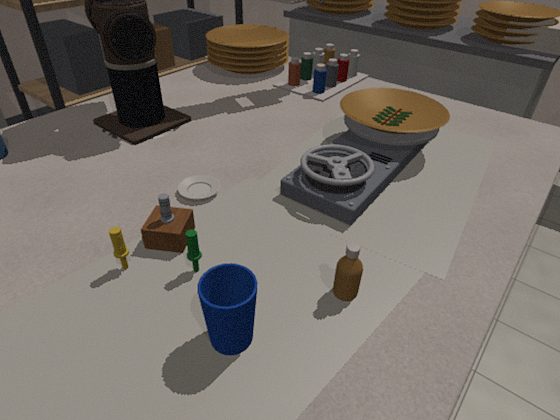

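View pics/top0.png

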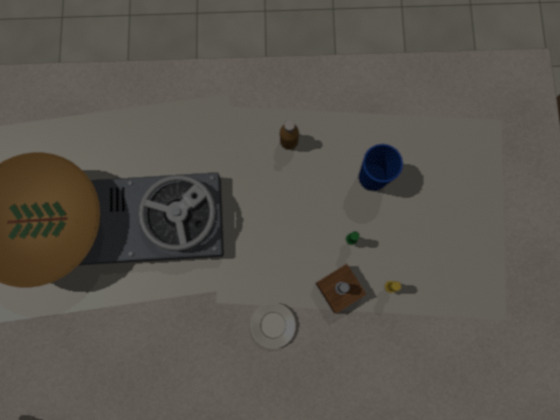

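```bash
cat > h.py <<'E'
import numpy as np,cv2
from plant import ctrl
def cal(n):
    c=ctrl.get_calibration(n);return c["camera_matrix"],c["camera_from_world"]
def ray(n,u,v,z):
    K,T=cal(n);R,t=T[:3,:3],T[:3,3]
    d=R.T@np.linalg.solve(K,[u,v,1.]);o=-R.T@t
    return o+d*(z-o[2])/d[2]
def proj(n,p):
    K,T=cal(n);q=K@(T[:3,:3]@np.asarray(p)+T[:3,3]);return q[:2]/q[2]
def tri(uv1,uv2):
    P=[cal(n)[0]@cal(n)[1][:3] for n in("scene","top")]
    X=cv2.triangulatePoints(P[0],P[1],np.float64(uv1).reshape(2,1),np.float64(uv2).reshape(2,1))
    return (X[:3]/X[3]).ravel()
def crop(n,name,x0,y0,w,h,s,img=None):
    im=ctrl.read_camera(n) if img is None else img
    c=cv2.resize(im[y0:y0+h,x0:x0+w],None,fx=s,fy=s,interpolation=cv2.INTER_CUBIC)
    c=np.clip(c.astype(float)*1.8,0,255).astype(np.uint8)
    cv2.imwrite(f"pics/{name}.png",c[:,:,::-1]);return im
E
python3 - <<'E'
import cv2
from h import *
t=cv2.imread("pics/top0.png")[:,:,::-1];s=cv2.imread("pics/scene0.png")[:,:,::-1]
crop("top","t1",125,165,105,105,5.5,t)
crop("top","t2",300,215,120,110,5.5,t)
crop("scene","s1",280,130,110,90,6,s)
crop("scene","s2",100,180,120,100,6,s)
E
```

```text
(no output)
```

View pics/t1.png

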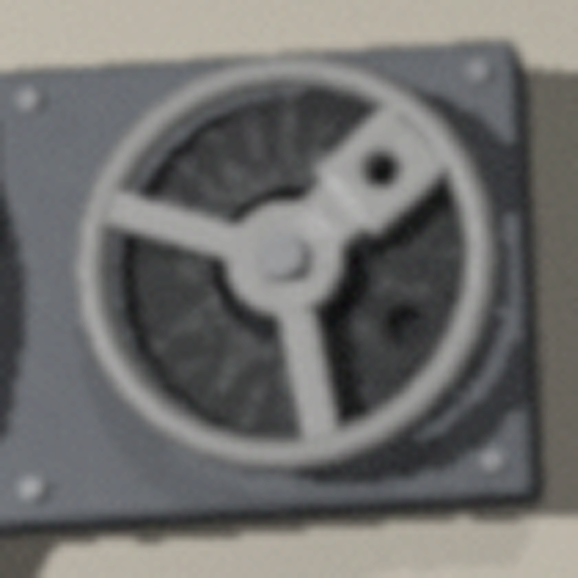

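View pics/t2.png

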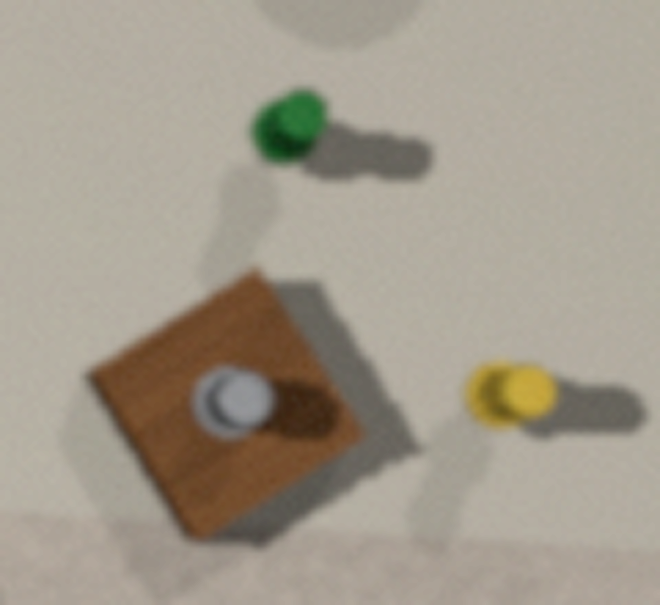

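View pics/s1.png

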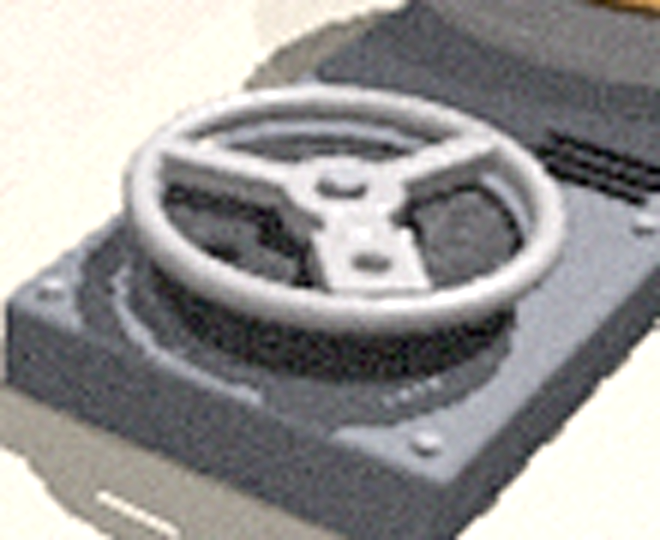

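View pics/s2.png

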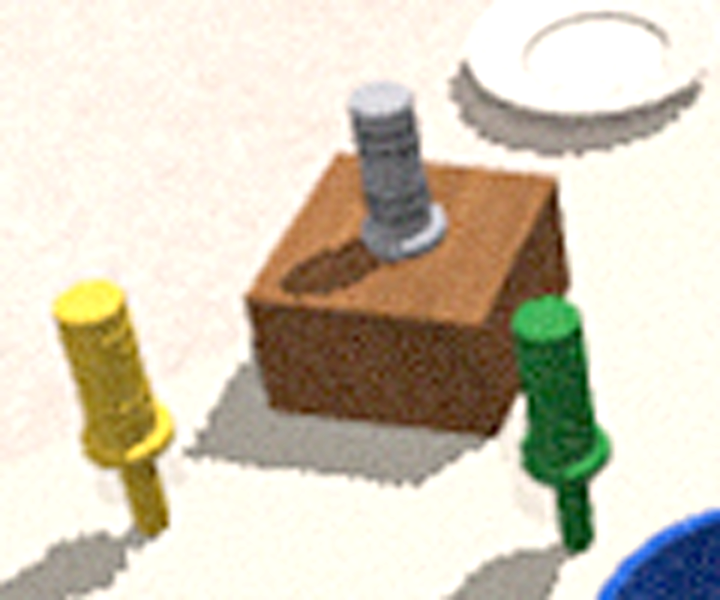

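```bash
python3 - <<'E'
from h import *
np.set_printoptions(precision=4,suppress=True)
def f(u,v,s,x0,y0): return ((u+.5)/s-.5+x0,(v+.5)/s-.5+y0)
T1=(5.5,125,165);T2=(5.5,300,215);S1=(6,280,130);S2=(6,100,180)
for nm,z,t,s in [("hole",.079,f(380,168,*T1),f(372,262,*S1)),("bolt",.084,f(285,255,*T1),f(342,184,*S1)),("lock",.064,f(403,322,*T1),f(225,245,*S1)),
 ("pintop",.095,f(246,400,*T2),f(384,98,*S2)),("collar",.049,f(232,402,*T2),f(404,232,*S2)),
 ("ytop",.0,f(530,392,*T2),f(90,300,*S2)),("gtop",.0,f(302,116,*T2),f(545,318,*S2))]:
    print(nm,ray("top",*t,z),ray("scene",*s,z),tri(s,t))
# stand corners
for u,v in[(258,270),(365,437),(196,540),(92,376)]: print(ray("top",*f(u,v,*T2),.045))
# housing corners
for u,v in[(515,42),(540,497)]: print(ray("top",*f(u,v,*T1),.042))
# rim ellipse outer
for u,v in[(288,57),(78,262),(290,468),(494,262)]: print("rim",ray("top",*f(u,v,*T1),.073))
from scipy.spatial.transform import Rotation as R
print(R.from_quat(ctrl.get_state()["tcp_rot"]).as_matrix())
t=cv2.imread("pics/top0.png")
hsv=cv2.cvtColor(t,cv2.COLOR_BGR2HSV)
for nm,lo,hi,z in[("cup",(105,120,40),(130,255,255),.11),("bottle",(8,120,30),(25,255,160),.05)]:
    m=cv2.inRange(hsv,lo,hi);n,l,st,c=cv2.connectedComponentsWithStats(m)
    for i in range(1,n):
        if st[i,4]>100: print(nm,st[i],ray("top",*c[i],z))
E
```

```text
hole [0.618  0.0174 0.079 ] [0.6205 0.0157 0.079 ] [0.6188 0.018  0.0771]
bolt [0.5867 0.0494 0.084 ] [0.5913 0.0436 0.084 ] [0.5876 0.0505 0.0794]
lock [0.5654 0.0115 0.064 ] [0.5663 0.0141 0.064 ] [0.566  0.012  0.0646]
pintop [ 0.435  -0.2634  0.095 ] [ 0.439  -0.2636  0.095 ] [ 0.4356 -0.2629  0.0929]
collar [ 0.4357 -0.2641  0.049 ] [ 0.4406 -0.2663  0.049 ] [ 0.436  -0.2642  0.0452]
ytop [ 0.4383 -0.379   0.    ] [ 0.3398 -0.316   0.    ] [ 0.4363 -0.36    0.0824]
gtop [ 0.5421 -0.3008  0.    ] [ 0.4542 -0.2314  0.    ] [ 0.5314 -0.2886  0.0818]
[ 0.4817 -0.2759  0.045 ]
[ 0.4227 -0.3104  0.045 ]
[ 0.3886 -0.25    0.045 ]
[ 0.4458 -0.2159  0.045 ]
[ 0.6727 -0.0254  0.042 ]
[ 0.5044 -0.0343  0.042 ]
rim [0.6608 0.0519 0.073 ]
rim [0.5881 0.1252 0.073 ]
rim [0.5134 0.049  0.073 ]
rim [ 0.5845 -0.022   0.073 ]
[[-0.0009 -0.9651  0.2617]
 [-0.002   0.2617  0.9651]
 [-1.      0.0003 -0.0021]]
cup [360 145  43  38 577] [ 0.6576 -0.3479  0.11  ]
bottle [281 128  17  21 250] [ 0.7392 -0.1702  0.05  ]
bottle [   0  153  100  134 9966] [0.5846 0.3199 0.05  ]
bottle [ 317  265   48   48 1069] [ 0.4338 -0.2617  0.05  ]
bottle [385 281  16  12 143] [ 0.4365 -0.3607  0.05  ]
```

Request:
{"name": "move_arm", "arguments": {"commands": [0,0,0,1,0,0,0,1,0,0,0,1,0,0,0,1,0,0,0,1,0,0,0,1,0,0,0,0.36,0,-0.96,-0.17,0,0,-0.96,-0.17,0,0,-0.96,-0.17,0,0,-0.96,-0.17,0,0,-0.96,-0.17,0,0,-0.96,-0.17,0,0,-0.96,-0.17,0,0,-0.96,-0.17,0,0,-0.96,-0.17,0,0,-0.96,-0.17,0,0,-0.96,-0.17,0,0,-0.96,-0.17,0,0,-0.96,-0.17,0], "jaw": 50, "force": 60}}

```text
time: 2.6
eef_pos: [0.3497, 0.3844, 0.2453]
tcp_rot: [-0.259, 0.658, 0.259, 0.658]
contact_force: [-0.2, -0.2, -0.8]
opening: 0.582
```

```bash
cat >> h.py <<'E'
from scipy.spatial.transform import Rotation as R
def go(target,pr=1):
    s=ctrl.get_state();M=R.from_quat(s["tcp_rot"]).as_matrix()
    d=M.T@(np.asarray(target)-s["eef_pos"])/.025
    print("t",round(s["time"],2),"pos",s["eef_pos"].round(4),"jawdeg",np.degrees(np.arctan2(M[1,2],M[0,2])).round(2),"x",M[:,0].round(4),"F",s["contact_force"].round(1),"open",round(s["opening"],3),"units",d.round(3));return d
E
python3 -c "
from h import *
go((.47,.2,.245));go((.4358,-.263,.2))"
```

```text
t 2.6 pos [0.3497 0.3844 0.2453] jawdeg 43.02 x [ 1.e-04  1.e-04 -1.e+00] F [-0.2 -0.2 -0.8] open 0.582 units [ 0.013 -8.675 -1.512]
t 2.6 pos [0.3497 0.3844 0.2453] jawdeg 43.02 x [ 1.e-04  1.e-04 -1.e+00] F [-0.2 -0.2 -0.8] open 0.582 units [  1.811 -21.281 -15.149]
```

Request:
{"name": "move_arm", "arguments": {"commands": [0,-0.96,-0.17,0,0,-0.96,-0.17,0,0,-0.96,-0.17,0,0,-0.96,-0.17,0,0,-0.96,-0.17,0,0,-0.96,-0.17,0,0,-0.96,-0.17,0,0,-0.96,-0.17,0,0,-0.96,-0.17,0,0,-0.9,-0.97,0,0,-0.9,-0.97,0,0,-0.9,-0.97,0,0,-0.9,-0.97,0,0,-0.9,-0.97,0,0,-0.9,-0.97,0,0,-0.9,-0.97,0,0,-0.9,-0.97,0,0,-0.9,-0.97,0,0,-0.9,-0.97,0,0,-0.9,-0.97,0]}}

```text
time: 5.1
eef_pos: [0.4418, -0.1627, 0.2454]
tcp_rot: [-0.259, 0.658, 0.259, 0.658]
contact_force: [0.3, -0.9, -1.1]
opening: 0.582
```

```bash
python3 -c "
from h import *
go((.4358,-.263,.15))"
```

```text
t 5.1 pos [ 0.4418 -0.1627  0.2454] jawdeg 43.02 x [ 4.e-04 -2.e-04 -1.e+00] F [ 0.3 -0.9 -1.1] open 0.582 units [ 3.817 -2.77  -2.913]
```

Request:
{"name": "move_arm", "arguments": {"commands": [0.9,-0.69,-0.73,0,0.9,-0.69,-0.73,0,0.9,-0.69,-0.73,0,0.9,-0.69,-0.73,0,0,0,0,0]}}

```text
time: 5.72
eef_pos: [0.4345, -0.2621, 0.1535]
tcp_rot: [-0.257, 0.659, 0.26, 0.658]
contact_force: [0.1, 0.1, 0.6]
opening: 0.584
```

```bash
python3 -c "
from h import *
go((.4358,-.263,.071))
crop('scene','s3',90,130,140,140,4)
crop('top','t3',280,200,140,140,4)
p=ctrl.get_state()['eef_pos'];print(proj('scene',p),proj('top',p))
"
```

```text
t 5.72 pos [ 0.4345 -0.2621  0.1535] jawdeg 42.89 x [-0.003   0.0028 -1.    ] F [0.1 0.1 0.6] open 0.584 units [ 3.298 -0.076  0.013]
[157.66971263 163.88362318] [347.55342363 285.80914088]
```

View pics/s3.png

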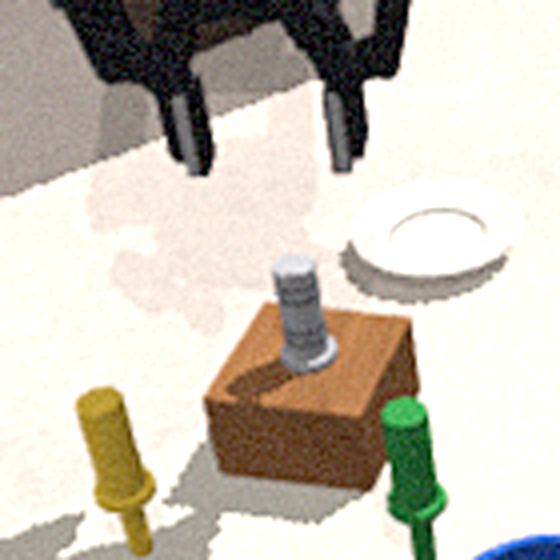

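View pics/t3.png

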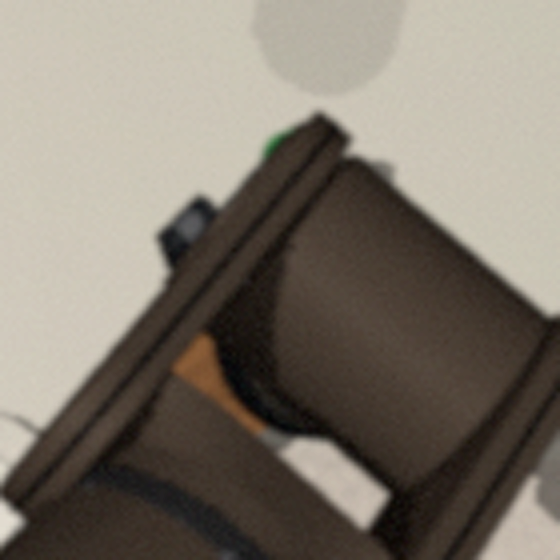

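Gripper is open above the steel pin (scene pixel ~(165,205)), which sits between the fingers. Descending.

Request:
{"name": "move_arm", "arguments": {"commands": [0.7,-0.04,0,0,0.7,-0.04,0,0,0.7,0,0,0,0.6,0,0,0,0.4,0,0,0,0.18,0,0,0,0,0,0,0,0,0,0,0]}}

```text
time: 6.82
eef_pos: [0.4379, -0.2634, 0.0739]
tcp_rot: [-0.26, 0.658, 0.259, 0.658]
contact_force: [0.5, 0.2, 0.6]
opening: 0.581
```

```bash
python3 -c "
from h import *
go((.4358,-.263,.071))
crop('scene','s4',90,130,140,140,4)
"
```

```text
t 6.83 pos [ 0.4379 -0.2634  0.0739] jawdeg 43.03 x [ 1.e-03 -9.e-04 -1.e+00] F [0.5 0.2 0.6] open 0.581 units [ 0.118  0.069 -0.052]
```

View pics/s4.png

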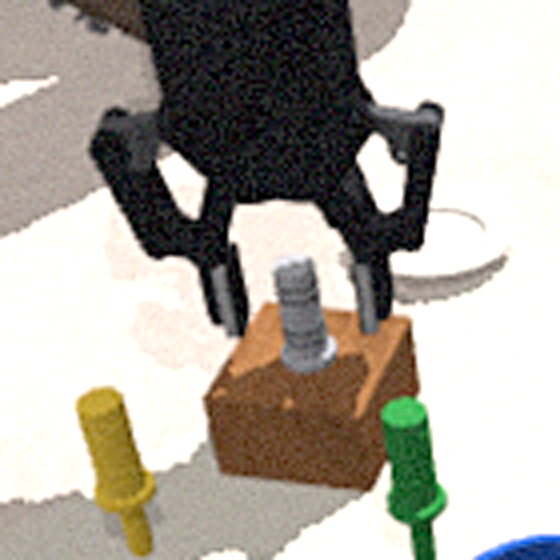

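Request:
{"name": "move_arm", "arguments": {"commands": [0.1,0.06,-0.04,0,0,0,0,0,0,0,0,0,0,0,0,0,0,0,0,0,0,0,0,0,0,0,0,0,0,0,0,0], "jaw": 5, "force": 60}}

```text
time: 7.88
eef_pos: [0.4357, -0.2626, 0.0709]
tcp_rot: [-0.259, 0.658, 0.259, 0.658]
contact_force: [-0.3, -0.1, 1.8]
opening: 0.193
```

```bash
python3 -c "
from h import *
go((.4358,-.263,.071))
crop('scene','s5',90,130,140,140,4)
"
```

```text
t 7.88 pos [ 0.4357 -0.2626  0.0709] jawdeg 43.03 x [-1.e-04 -0.e+00 -1.e+00] F [-0.3 -0.1  1.8] open 0.193 units [-0.005 -0.013 -0.01 ]
```

View pics/s5.png

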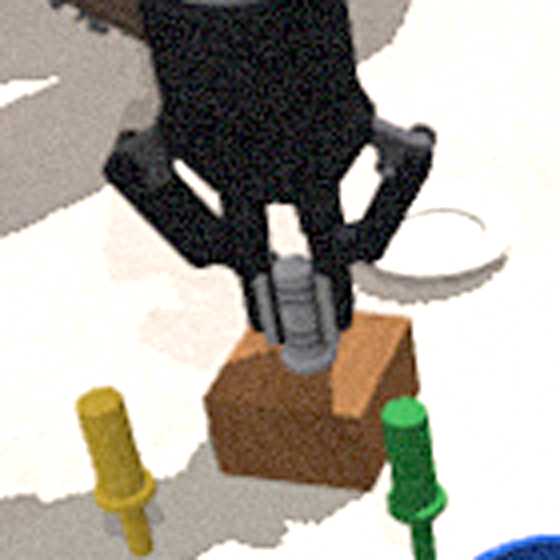

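Request:
{"name": "move_arm", "arguments": {"commands": [-0.4,0,0,0,-0.8,0,0,0,-1,0,0,0,-1,0,0,0,-1,0,0,0,-1,0,0,0,0,0,0,0]}}

```text
time: 8.8
eef_pos: [0.437, -0.2635, 0.2035]
tcp_rot: [-0.261, 0.657, 0.257, 0.659]
contact_force: [0.9, 0.6, -1.2]
opening: 0.195
```

```bash
python3 -c "
from h import *
go((.618,.0175,.2))
crop('scene','s6',90,110,140,140,4)
"
```

```text
t 8.8 pos [ 0.437  -0.2635  0.2035] jawdeg 43.03 x [ 0.0045 -0.0038 -1.    ] F [ 0.9  0.6 -1.2] open 0.195 units [ 0.131  3.274 12.963]
```

View pics/s6.png

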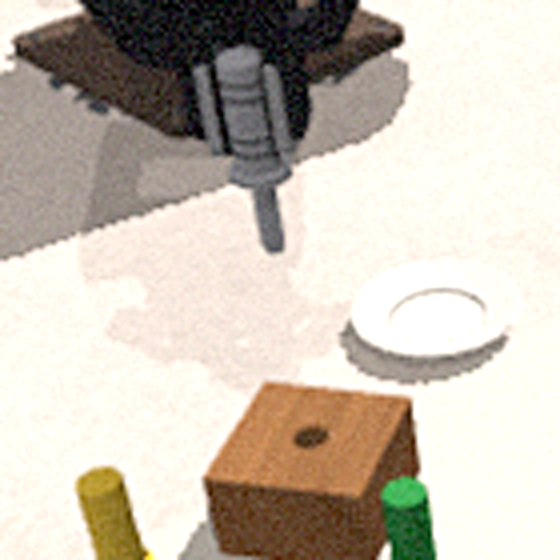

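Request:
{"name": "move_arm", "arguments": {"commands": [0,0.1,0.5,0,0,0.24,0.96,0,0,0.24,0.96,0,0,0.24,0.96,0,0,0.24,0.96,0,0,0.24,0.96,0,0,0.24,0.96,0,0,0.24,0.96,0,0,0.24,0.96,0,0,0.24,0.96,0,0,0.24,0.96,0,0,0.24,0.96,0,0,0.24,0.96,0,0,0.24,0.96,0,0,0,0,0,0,0,0,0]}}

```text
time: 10.85
eef_pos: [0.6177, 0.0178, 0.2002]
tcp_rot: [-0.259, 0.658, 0.26, 0.657]
contact_force: [-0.0, -0.8, -1.4]
opening: 0.194
```

```bash
python3 -c "
from h import *
go((.618,.0175,.15))
crop('scene','s7',270,60,140,140,4)
crop('top','t7',120,150,140,140,4)
p=ctrl.get_state()['eef_pos'];print(proj('scene',p-[0,0,.06]))
"
```

```text
t 10.85 pos [0.6177 0.0178 0.2002] jawdeg 43.05 x [-1.4e-03 -2.0e-04 -1.0e+00] F [-0.  -0.8 -1.4] open 0.194 units [ 2.006e+00 -1.900e-02  2.000e-03]
[344.77082506 144.0949526 ]
```

View pics/s7.png

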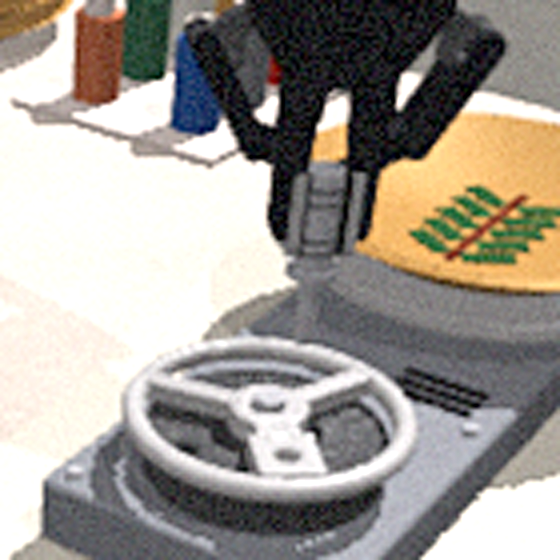

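View pics/t7.png

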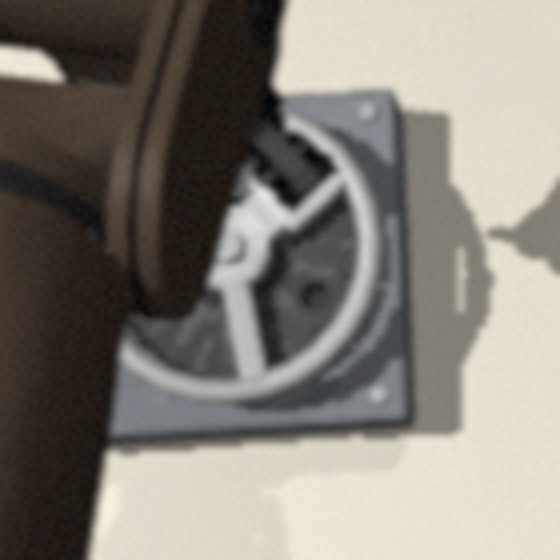

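Request:
{"name": "move_arm", "arguments": {"commands": [0.5,-0.01,0,0,0.7,0,0,0,0.6,0,0,0,0.35,0,0,0,0,0,0,0,0,0,0,0]}}

```text
time: 11.7
eef_pos: [0.6187, 0.0175, 0.1476]
tcp_rot: [-0.26, 0.657, 0.259, 0.658]
contact_force: [1.0, 0.1, -1.4]
opening: 0.194
```

```bash
python3 -c "
from h import *
go((.618,.0175,.143))
crop('scene','s8',290,120,100,80,6)
p=ctrl.get_state()['eef_pos'];print(proj('scene',p-[0,0,.06]))
print(proj('scene',(.618,.0175,.079)))
"
```

```text
t 11.7 pos [0.6187 0.0175 0.1476] jawdeg 43.03 x [ 1.1e-03 -2.0e-04 -1.0e+00] F [ 1.   0.1 -1.4] open 0.194 units [ 0.185  0.019 -0.021]
[341.88861525 168.64214148]
[340.97232554 172.41917282]
```

View pics/s8.png

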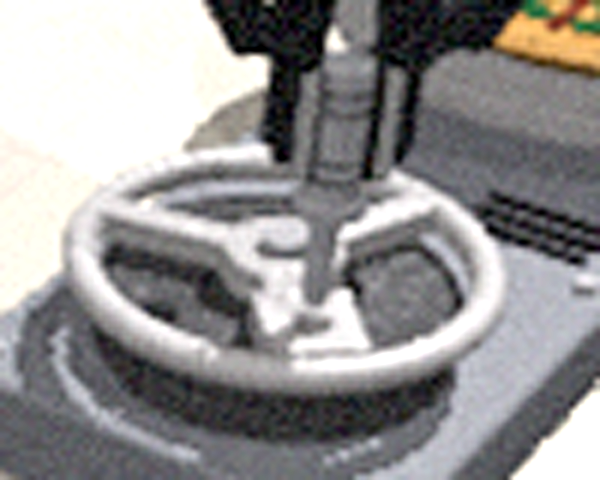

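```bash
python3 -c "
from h import *
a=np.mean([ctrl.read_camera('scene').astype(float) for _ in range(8)],0).astype(np.uint8)
crop('scene','s9',322,150,40,36,16,a)
"
```

```text
(no output)
```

View pics/s9.png

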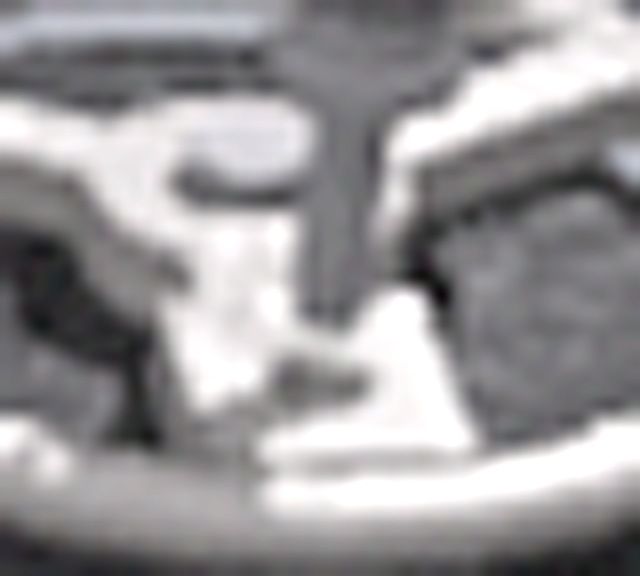

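```bash
python3 -c "
from h import *
p=np.array([.6187,.0175,.079])
J=np.array([(proj('scene',p+d)-proj('scene',p)) for d in np.eye(3)[:2]*1e-3]).T
print(J,np.linalg.solve(J,[-.8,1.]))
print(np.linalg.solve(J,[-.4,.6]))
"
```

```text
[[ 0.44652505  0.2695054 ]
 [ 0.18160201 -0.21327594]] [ 0.68586175 -4.104758  ]
[ 0.52985923 -2.3620878 ]
```

Request:
{"name": "move_arm", "arguments": {"commands": [0,-0.06,-0.03,0,0.2,0,0,0,0.05,0,0,0,0,0,0,0,0,0,0,0]}}

```text
time: 12.78
eef_pos: [0.6187, 0.0159, 0.1408]
tcp_rot: [-0.259, 0.658, 0.259, 0.658]
contact_force: [0.9, 0.3, -1.6]
opening: 0.195
```

```bash
python3 -c "
from h import *
go((.6192,.0158,.138))
a=np.mean([ctrl.read_camera('scene').astype(float) for _ in range(6)],0).astype(np.uint8)
crop('scene','s10',322,150,40,36,16,a)
"
```

```text
t 12.78 pos [0.6187 0.0159 0.1408] jawdeg 43.03 x [ 0. -0. -1.] F [ 0.9  0.3 -1.6] open 0.195 units [ 0.114 -0.016  0.01 ]
```

View pics/s10.png

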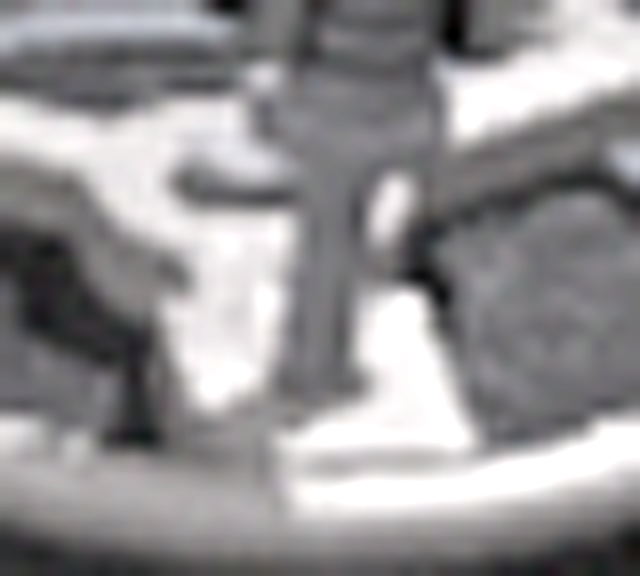

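Request:
{"name": "move_arm", "arguments": {"commands": [0.08,0,0,0,0.06,0,0,0,0.04,0,0,0,0,0,0,0,0,0,0,0]}}

```text
time: 13.7
eef_pos: [0.6185, 0.0162, 0.136]
tcp_rot: [-0.259, 0.658, 0.26, 0.658]
contact_force: [0.1, 1.7, -1.2]
opening: 0.196
```

```bash
python3 -c "
from h import *
go((.6187,.0159,.1265))
"
```

```text
t 13.7 pos [0.6185 0.0162 0.136 ] jawdeg 43.02 x [-4.e-04  6.e-04 -1.e+00] F [ 0.1  1.7 -1.2] open 0.196 units [ 0.382 -0.014 -0.003]
```

Request:
{"name": "move_arm", "arguments": {"commands": [0.08,0,0,0,0.08,0,0,0,0.08,0,0,0,0.06,0,0,0,0,0,0,0,0,0,0,0]}}

```text
time: 14.45
eef_pos: [0.6186, 0.0161, 0.1285]
tcp_rot: [-0.259, 0.658, 0.259, 0.658]
contact_force: [-0.5, 3.0, -1.9]
opening: 0.191
```

```bash
python3 -c "
from h import *
go((.6187,.0159,.1265))
a=np.mean([ctrl.read_camera('scene').astype(float) for _ in range(3)],0).astype(np.uint8)
crop('scene','s11',290,110,100,90,6,a)
"
```

```text
t 14.45 pos [0.6186 0.0161 0.1285] jawdeg 43.02 x [-3.e-04  5.e-04 -1.e+00] F [-0.5  3.  -1.9] open 0.191 units [ 0.082 -0.01  -0.003]
```

View pics/s11.png

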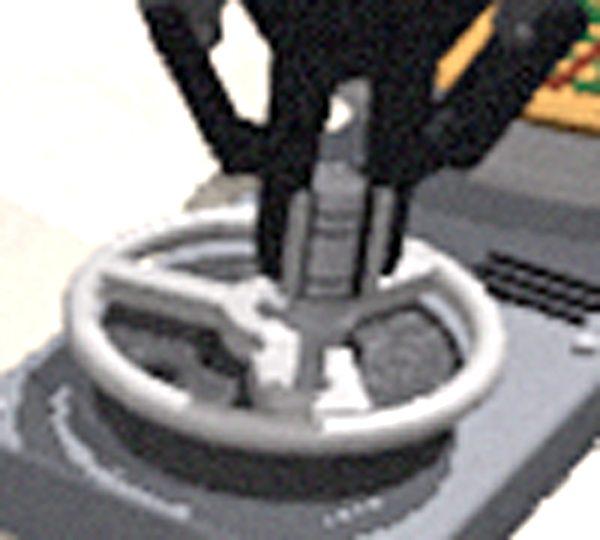

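Request:
{"name": "move_arm", "arguments": {"commands": [0,0.03,0.02,0,0.06,0,0,0,0,0,0,0,0.06,0,0,0,0,0,0,0,0,0,0,0]}}

```text
time: 15.35
eef_pos: [0.6186, 0.0165, 0.1257]
tcp_rot: [-0.26, 0.658, 0.259, 0.658]
contact_force: [1.0, -0.5, -1.1]
opening: 0.193
```

```bash
python3 -c "
from h import *
go((.6187,.0159,.124))
"
```

```text
t 15.35 pos [0.6186 0.0165 0.1257] jawdeg 43.03 x [ 1.e-04 -5.e-04 -1.e+00] F [ 1.  -0.5 -1.1] open 0.193 units [ 0.069 -0.022 -0.014]
```

Request:
{"name": "move_arm", "arguments": {"commands": [0,0.003,-0.097,0.6,0,0.003,-0.097,0.6,0,0.003,-0.097,0.6,0,0.003,-0.097,0.6,0,0.003,-0.097,0.6,0,0.003,-0.097,0.6,0,0,0,0,0,0,0,0]}}

```text
time: 16.35
eef_pos: [0.6071, 0.0092, 0.126]
tcp_rot: [-0.153, 0.69, 0.154, 0.691]
contact_force: [3.5, 4.3, -2.7]
opening: 0.195
```

```bash
cat >> h.py <<'E'
def pol(ax=(.587,.051)):
    s=ctrl.get_state();d=s["eef_pos"][:2]-ax
    M=R.from_quat(s["tcp_rot"]).as_matrix();f=M.T@s["contact_force"]
    print("r",np.hypot(*d).round(4),"ang",np.degrees(np.arctan2(d[1],d[0])).round(2),"Ftool",f.round(2),"tq",(M.T@s["wrist_torque"]).round(3))
E
python3 -c "
from h import *
go((.6187,.0159,.124));pol()
crop('scene','s12',290,110,100,90,6)
"
```

```text
t 16.35 pos [0.6071 0.0092 0.126 ] jawdeg 25.06 x [ 1.7e-03  9.0e-04 -1.0e+00] F [ 3.5  4.3 -2.7] open 0.195 units [0.079 0.046 0.535]
r 0.0464 ang -64.35 Ftool [2.7  2.45 4.98] tq [-0.007 -0.88   0.438]
```

View pics/s12.png

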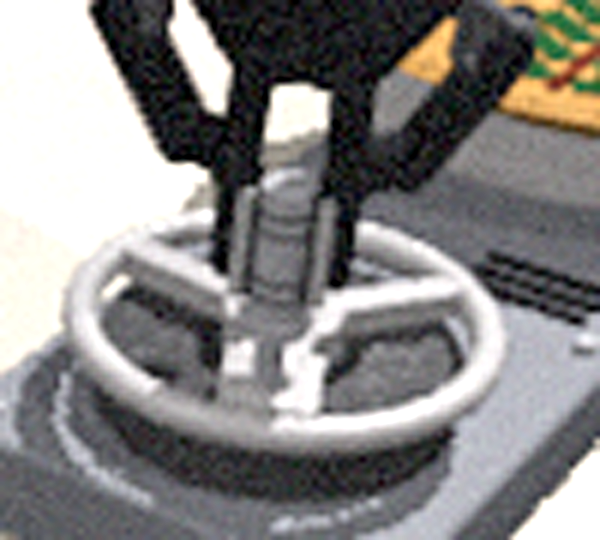

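Request:
{"name": "move_arm", "arguments": {"commands": [0,0.015,-0.097,0.6,0,0.01,-0.096,0.6,0,0.003,-0.096,0.6,0,0.003,-0.096,0.6,0,0.003,-0.096,0.6,0,0.003,-0.096,0.6,0,0.003,-0.096,0.6,0,0.003,-0.096,0.6,0,0.003,-0.096,0.6,0,0,0,0,0,0,0,0]}}

```text
time: 17.77
eef_pos: [0.5866, 0.005, 0.1261]
tcp_rot: [0.012, 0.705, -0.012, 0.709]
contact_force: [5.3, 3.0, -4.2]
opening: 0.195
```

```bash

python3 -c "
from h import *
go((.6187,.0159,.124));pol()
crop('scene','s13',290,110,100,90,6)
crop('top','t13',125,165,105,105,5.5)
"
```

```text
t 17.77 pos [0.5866 0.005  0.1261] jawdeg -1.97 x [ 4.3e-03  1.0e-04 -1.0e+00] F [ 5.3  3.  -4.2] open 0.195 units [0.088 0.479 1.267]
r 0.046 ang -90.47 Ftool [4.24 3.23 5.19] tq [-0.043 -1.077  0.776]
```

View pics/s13.png

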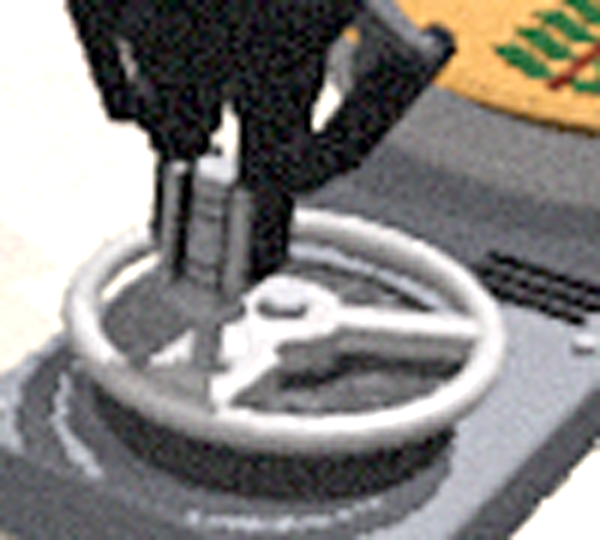

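View pics/t13.png

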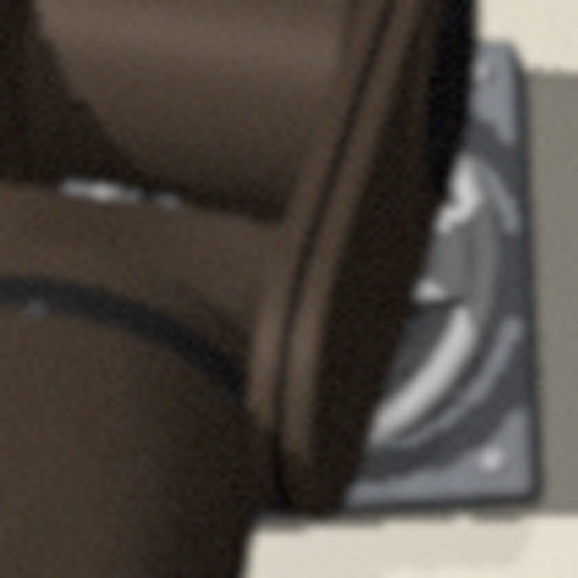

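Request:
{"name": "move_arm", "arguments": {"commands": [0,0.015,-0.096,0.6,0,0.015,-0.096,0.6,0,0.003,-0.096,0.6,0,0.003,-0.096,0.6,0,0.003,-0.096,0.6,0,0.003,-0.096,0.6,0,0.003,-0.096,0.6,0,0.003,-0.096,0.6,0,0,0,0,0,0,0,0]}}

```text
time: 19.12
eef_pos: [0.5695, 0.0091, 0.1268]
tcp_rot: [0.158, 0.686, -0.159, 0.692]
contact_force: [7.6, 0.5, -4.7]
opening: 0.193
```

```bash

python3 -c "
from h import *
go((.5654,.0098,.124));pol();pol((.5876,.0501))
crop('scene','s14',290,110,100,90,6)
"
```

```text
t 19.12 pos [0.5695 0.0091 0.1268] jawdeg -25.94 x [ 0.0084 -0.0027 -1.    ] F [ 7.6  0.5 -4.7] open 0.193 units [ 0.11  -0.048 -0.162]
r 0.0454 ang -112.62 Ftool [4.75 3.73 6.54] tq [-0.042 -1.436  0.819]
r 0.0448 ang -113.78 Ftool [4.75 3.73 6.54] tq [-0.042 -1.436  0.819]
```

View pics/s14.png

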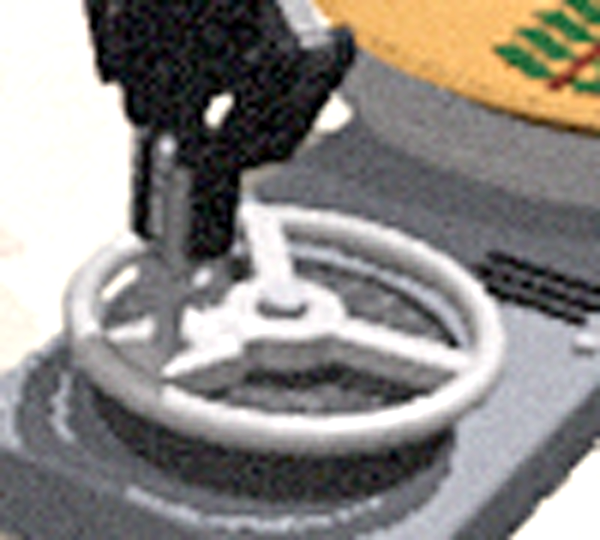

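```bash

python3 -c "
from h import *
def f(u,v,s,x0,y0): return ((u+.5)/s-.5+x0,(v+.5)/s-.5+y0)
def a(u,v,x0,y0,c):
    b=ray('scene',*f(*c,6,x0,y0),.084);p=ray('scene',*f(u,v,6,x0,y0),.079)
    d=(p-b)[:2];return np.degrees(np.arctan2(d[1],d[0])),np.hypot(*d)
print(a(180,158,280,130,(342,182)),a(470,147,280,130,(342,182)))
print(a(462,358,290,110,(283,302)),a(265,225,290,110,(283,302)))
"
```

```text
(np.float64(-164.79915775982664), np.float64(0.05683670323100044)) (np.float64(72.9623560443978), np.float64(0.05933249224389155))
(np.float64(14.370414416270894), np.float64(0.06144937575343372)) (np.float64(127.06432390500974), np.float64(0.061471623394419625))
```

Request:
{"name": "move_arm", "arguments": {"commands": [0,0.015,-0.096,0.6,0,0.015,-0.096,0.6,0.04,0,0,0,0.03,0,0,0,0,0,0,0,0,0,0,0]}}

```text
time: 19.92
eef_pos: [0.5668, 0.0108, 0.1268]
tcp_rot: [0.194, 0.676, -0.195, 0.684]
contact_force: [7.1, -2.2, -0.3]
opening: 0.191
```

```bash

python3 -c "
from h import *
go((.5654,.0098,.124));pol();pol((.5876,.0501))
"
```

```text
t 19.93 pos [0.5668 0.0108 0.1268] jawdeg -31.9 x [ 0.0111 -0.0055 -0.9999] F [ 7.1 -2.2 -0.3] open 0.191 units [ 0.113 -0.065 -0.029]
r 0.045 ang -116.65 Ftool [0.38 1.87 7.22] tq [-0.01  -1.496  0.384]
r 0.0444 ang -117.86 Ftool [0.38 1.87 7.22] tq [-0.01  -1.496  0.384]
```

Request:
{"name": "move_arm", "arguments": {"commands": [0,0.01,-0.04,0.2,0.04,0.0,0,0,0,0,0,0]}}

```text
time: 20.3
eef_pos: [0.5666, 0.0113, 0.1265]
tcp_rot: [0.199, 0.673, -0.201, 0.683]
contact_force: [6.7, -2.4, 1.5]
opening: 0.196
```

```bash

python3 -c "
from h import *
go((.5654,.0098,.124));pol();pol((.5876,.0501))
crop('scene','s15',290,110,100,90,6)
"
```

```text
t 20.3 pos [0.5666 0.0113 0.1265] jawdeg -32.89 x [ 0.0124 -0.0061 -0.9999] F [ 6.7 -2.4  1.5] open 0.196 units [ 0.101 -0.079 -0.01 ]
r 0.0446 ang -117.18 Ftool [-1.36  1.57  6.92] tq [-0.072 -1.495  0.353]
r 0.0441 ang -118.41 Ftool [-1.36  1.57  6.92] tq [-0.072 -1.495  0.353]
```

View pics/s15.png

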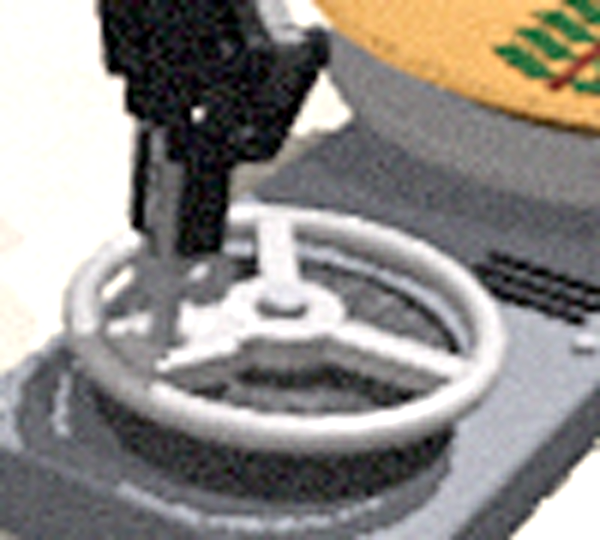

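Request:
{"name": "move_arm", "arguments": {"commands": [0,0.0,-0.05,0.3,0,0,-0.04,0.3,0,0,0,0,0,0,0,0]}}

```text
time: 20.85
eef_pos: [0.5647, 0.0124, 0.1265]
tcp_rot: [0.217, 0.668, -0.219, 0.678]
contact_force: [7.5, -3.8, 1.6]
opening: 0.198
```

```bash

python3 -c "
from h import *
go((.5654,.0098,.124));pol();pol((.5876,.0501))
"
```

```text
t 20.85 pos [0.5647 0.0124 0.1265] jawdeg -35.89 x [ 0.0123 -0.0065 -0.9999] F [ 7.5 -3.8  1.6] open 0.198 units [ 0.103 -0.069  0.081]
r 0.0446 ang -119.96 Ftool [-1.45  1.36  8.35] tq [ 0.016 -1.54   0.324]
r 0.0441 ang -121.22 Ftool [-1.45  1.36  8.35] tq [ 0.016 -1.54   0.324]
```

Request:
{"name": "move_arm", "arguments": {"commands": [0,0.0,-0.04,0.3,0,0,0,0,0,0,0,0]}}

```text
time: 21.22
eef_pos: [0.5639, 0.0129, 0.1265]
tcp_rot: [0.226, 0.665, -0.227, 0.675]
contact_force: [6.9, -3.9, 1.8]
opening: 0.195
```

```bash

python3 -c "
from h import *
go((.5654,.0098,.124));pol()
a=np.mean([ctrl.read_camera('scene').astype(float) for _ in range(4)],0).astype(np.uint8)
crop('scene','s16',295,130,60,50,11,a)
"
```

```text
t 21.23 pos [0.5639 0.0129 0.1265] jawdeg -37.39 x [ 0.0123 -0.0067 -0.9999] F [ 6.9 -3.9  1.8] open 0.195 units [ 0.102 -0.062  0.12 ]
r 0.0446 ang -121.18 Ftool [-1.65  1.07  7.85] tq [ 0.026 -1.583  0.303]
```

View pics/s16.png

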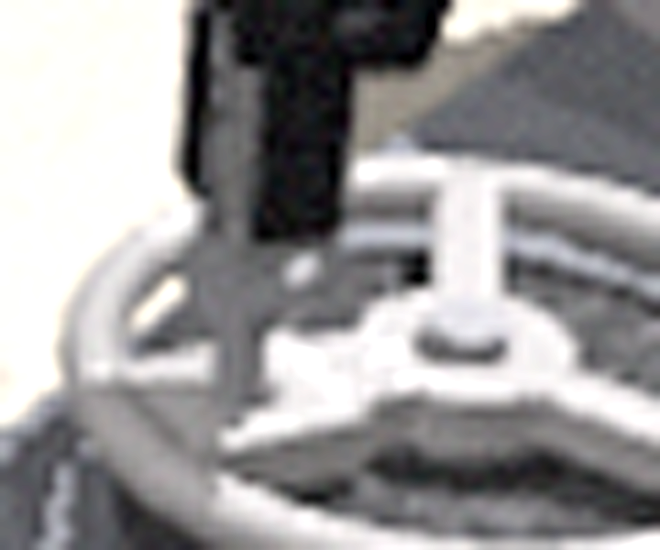

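Request:
{"name": "move_arm", "arguments": {"commands": [0,0.0,-0.04,0.2,0,0,0,0,0,0,0,0]}}

```text
time: 21.8
eef_pos: [0.5632, 0.0134, 0.1265]
tcp_rot: [0.232, 0.663, -0.233, 0.673]
contact_force: [7.1, -2.5, 1.4]
opening: 0.199
```

```bash

python3 -c "
from h import *
go((.5654,.0098,.124));pol()
def f(u,v,s,x0,y0): return ((u+.5)/s-.5+x0,(v+.5)/s-.5+y0)
# pixel prediction of spoke dirs by wheel angle
b=np.array([.5876,.0501,0])
for w in (60,63,66,69,72,75,78):
    for a0 in (-47.3+120,-47.3-120):
        t=np.radians(a0-w); p=proj('scene',b+[.066*np.cos(t),.066*np.sin(t),.079])
        print(w,a0,((p-[295,130]+.5)*11).round(0),end=' ')
    print()
print(((proj('scene',b+[0,0,.084])-[295,130]+.5)*11).round(0))
"
```

```text
t 21.8 pos [0.5632 0.0134 0.1265] jawdeg -38.38 x [ 0.0123 -0.0069 -0.9999] F [ 7.1 -2.5  1.4] open 0.199 units [ 0.103 -0.058  0.158]
r 0.0445 ang -122.38 Ftool [-1.28  2.46  7.13] tq [-0.023 -1.588  0.255]
60 72.7 [813. 430.] 60 -167.3 [396. 167.] 
63 72.7 [807. 439.] 63 -167.3 [414. 166.] 
66 72.7 [800. 448.] 66 -167.3 [432. 167.] 
69 72.7 [792. 456.] 69 -167.3 [449. 168.] 
72 72.7 [784. 465.] 72 -167.3 [467. 169.] 
75 72.7 [774. 473.] 75 -167.3 [485. 171.] 
78 72.7 [763. 480.] 78 -167.3 [503. 173.] 
[464. 317.]
```

Request:
{"name": "move_arm", "arguments": {"commands": [0.04,0,0,0,0.04,0,0,0,0,0,0,0]}}

```text
time: 22.18
eef_pos: [0.5638, 0.0134, 0.1251]
tcp_rot: [0.232, 0.662, -0.233, 0.673]
contact_force: [7.5, -4.3, 2.5]
opening: 0.191
```

```bash

python3 -c "
from h import *
go((.5654,.0098,.124));pol()
"
```

```text
t 22.18 pos [0.5638 0.0134 0.1251] jawdeg -38.39 x [ 0.0139 -0.007  -0.9999] F [ 7.5 -4.3  2.5] open 0.191 units [ 0.047 -0.072  0.14 ]
r 0.0442 ang -121.71 Ftool [-2.37  1.27  8.58] tq [-0.045 -1.618  0.355]
```

Request:
{"name": "move_arm", "arguments": {"commands": [0.04,0,0,0,0.04,0,0,0,0,0,0,0]}}

```text
time: 22.55
eef_pos: [0.5639, 0.0133, 0.1233]
tcp_rot: [0.232, 0.662, -0.233, 0.673]
contact_force: [8.0, -3.2, 2.8]
opening: 0.199
```

```bash

python3 -c "
from h import *
go((.5654,.0098,.124));pol()
"
```

```text
t 22.55 pos [0.5639 0.0133 0.1233] jawdeg -38.39 x [ 0.0143 -0.0071 -0.9999] F [ 8.  -3.2  2.8] open 0.199 units [-0.028 -0.074  0.134]
r 0.0442 ang -121.49 Ftool [-2.62  2.44  8.3 ] tq [-0.018 -1.634  0.404]
```

Request:
{"name": "move_arm", "arguments": {"commands": [0.04,0,0,0,0.04,0,0,0,0,0,0,0]}}

```text
time: 22.92
eef_pos: [0.564, 0.0133, 0.1213]
tcp_rot: [0.232, 0.662, -0.233, 0.673]
contact_force: [7.2, -3.8, 3.3]
opening: 0.195
```

```bash

python3 -c "
from h import *
go((.5654,.0098,.124));pol()
a=np.mean([ctrl.read_camera('scene').astype(float) for _ in range(4)],0).astype(np.uint8)
crop('scene','s17',295,130,60,50,11,a)
"
```

```text
t 22.93 pos [0.564  0.0133 0.1213] jawdeg -38.38 x [ 0.0145 -0.0071 -0.9999] F [ 7.2 -3.8  3.3] open 0.195 units [-0.105 -0.075  0.131]
r 0.0442 ang -121.34 Ftool [-3.21  1.5   8.  ] tq [-0.032 -1.588  0.335]
```

View pics/s17.png

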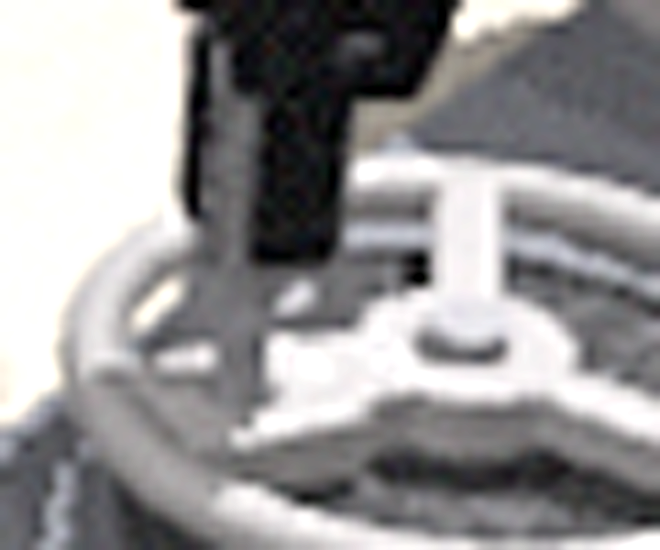

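Request:
{"name": "move_arm", "arguments": {"commands": [0.04,0,0,0,0.04,0,0,0,0.04,0,0,0,0.04,0,0,0,0,0,0,0]}}

```text
time: 23.75
eef_pos: [0.5641, 0.0133, 0.1174]
tcp_rot: [0.232, 0.662, -0.233, 0.674]
contact_force: [6.8, -4.2, 2.8]
opening: 0.198
```

```bash

python3 -c "
from h import *
go((.5654,.0098,.105));pol()
"
```

```text
t 23.75 pos [0.5641 0.0133 0.1174] jawdeg -38.38 x [ 0.0147 -0.0072 -0.9999] F [ 6.8 -4.2  2.8] open 0.198 units [ 0.498 -0.079  0.117]
r 0.0441 ang -121.2 Ftool [-2.63  0.97  7.97] tq [-0.019 -1.621  0.348]
```

Request:
{"name": "move_arm", "arguments": {"commands": [0.05,0,0,0,0.05,0,0,0,0.05,0,0,0,0.05,0,0,0,0.05,0,0,0,0.05,0,0,0,0,0,0,0]}}

```text
time: 24.62
eef_pos: [0.5642, 0.0132, 0.1099]
tcp_rot: [0.232, 0.662, -0.233, 0.674]
contact_force: [8.2, -3.9, 2.5]
opening: 0.192
```

```bash

python3 -c "
from h import *
go((.5654,.0098,.105));pol()
"
```

```text
t 24.62 pos [0.5642 0.0132 0.1099] jawdeg -38.39 x [ 0.0148 -0.0071 -0.9999] F [ 8.2 -3.9  2.5] open 0.192 units [ 0.197 -0.08   0.118]
r 0.0441 ang -121.07 Ftool [-2.36  2.09  8.88] tq [-0.055 -1.646  0.382]
```

Request:
{"name": "move_arm", "arguments": {"commands": [0.05,0,0,0,0.05,0,0,0,0.04,0,0,0,0,0,0,0,0,0,0,0]}}

```text
time: 25.25
eef_pos: [0.5643, 0.0132, 0.1065]
tcp_rot: [0.232, 0.662, -0.233, 0.674]
contact_force: [7.7, -3.8, 2.5]
opening: 0.195
```

```bash

python3 -c "
from h import *
go((.5654,.0098,.105));pol()
a=np.mean([ctrl.read_camera('scene').astype(float) for _ in range(4)],0).astype(np.uint8)
crop('scene','s18',295,130,60,50,11,a)
"
```

```text
t 25.25 pos [0.5643 0.0132 0.1065] jawdeg -38.38 x [ 0.0149 -0.0071 -0.9999] F [ 7.7 -3.8  2.5] open 0.195 units [ 0.06  -0.081  0.118]
r 0.0441 ang -120.97 Ftool [-2.35  1.77  8.41] tq [ 0.02  -1.649  0.341]
```

View pics/s18.png

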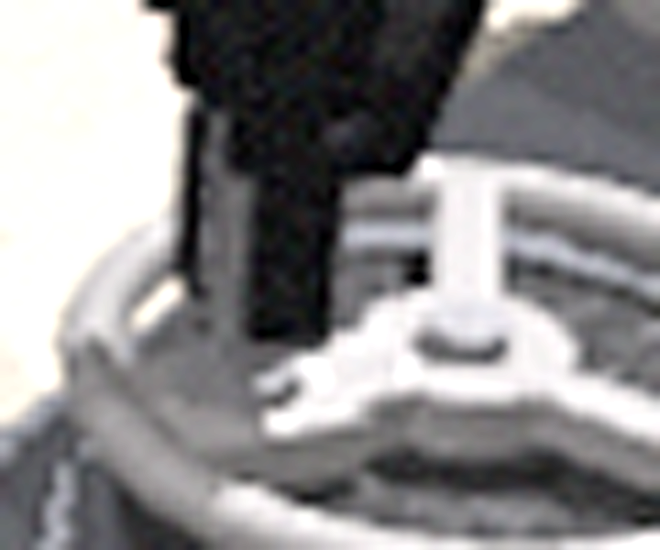

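Request:
{"name": "move_arm", "arguments": {"commands": [0.04,0,0,0,0,0,0,0,0.04,0,0,0,0,0,0,0,0,0,0,0]}}

```text
time: 26.08
eef_pos: [0.5645, 0.0132, 0.105]
tcp_rot: [0.232, 0.662, -0.233, 0.674]
contact_force: [7.0, -3.2, 5.7]
opening: 0.196
```

```bash

python3 -c "
from h import *
go((.5654,.0098,.105));pol()
"
```

```text
t 26.07 pos [0.5645 0.0132 0.105 ] jawdeg -38.38 x [ 0.0149 -0.0072 -0.9999] F [ 7.  -3.2  5.7] open 0.196 units [ 0.    -0.083  0.113]
r 0.044 ang -120.78 Ftool [-5.58  1.84  7.63] tq [ 0.021 -1.507  0.146]
```

Request:
{"name": "move_arm", "arguments": {"commands": [0,0,0.02,0,0,0,0.02,0,0,0,0.02,0,0,0,0.02,0,0,0,0,0]}}

```text
time: 26.7
eef_pos: [0.5659, 0.0122, 0.105]
tcp_rot: [0.232, 0.662, -0.233, 0.673]
contact_force: [6.8, -3.8, 5.1]
opening: 0.194
```

```bash

python3 -c "
from h import *
go((.5654,.0098,.105));pol()
"
```

```text
t 26.7 pos [0.5659 0.0122 0.105 ] jawdeg -38.38 x [ 0.0143 -0.0066 -0.9999] F [ 6.8 -3.8  5.1] open 0.194 units [-0.    -0.085  0.045]
r 0.0442 ang -118.57 Ftool [-4.96  1.24  7.8 ] tq [ 0.004 -1.323  0.289]
```

Moved back 1.7 mm, spring still felt; keep easing slowly until the ring takes the load.

Request:
{"name": "move_arm", "arguments": {"commands": [0,0,0.02,0,0,0,0.02,0,0,0,0.02,0,0,0,0.02,0,0,0,0,0]}}

```text
time: 27.32
eef_pos: [0.5671, 0.0113, 0.1049]
tcp_rot: [0.232, 0.663, -0.233, 0.673]
contact_force: [6.9, -1.8, 7.0]
opening: 0.19
```

```bash

python3 -c "
from h import *
go((.5654,.0098,.105));pol()
"
```

```text
t 27.32 pos [0.5671 0.0113 0.1049] jawdeg -38.39 x [ 0.0133 -0.0058 -0.9999] F [ 6.9 -1.8  7. ] open 0.19 units [-0.003 -0.089 -0.016]
r 0.0444 ang -116.63 Ftool [-6.89  2.91  6.6 ] tq [-0.045 -1.07   0.377]
```

Request:
{"name": "move_arm", "arguments": {"commands": [-0.02,0,0.02,0,0,0,0.02,0,-0.02,0,0.02,0,0,0,0.02,0,0,0,0,0]}}

```text
time: 27.95
eef_pos: [0.5674, 0.011, 0.1049]
tcp_rot: [0.233, 0.664, -0.233, 0.671]
contact_force: [4.6, -0.4, 6.6]
opening: 0.197
```

```bash

python3 -c "
from h import *
go((.5654,.0098,.105));pol()
a=np.mean([ctrl.read_camera('scene').astype(float) for _ in range(4)],0).astype(np.uint8)
crop('scene','s19',295,130,60,50,11,a)
"
```

```text
t 27.95 pos [0.5674 0.011  0.1049] jawdeg -38.42 x [ 0.0099 -0.0036 -0.9999] F [ 4.6 -0.4  6.6] open 0.197 units [-0.003 -0.088 -0.032]
r 0.0445 ang -116.14 Ftool [-6.53  2.55  3.87] tq [ 0.013 -0.654  0.593]
```

View pics/s19.png

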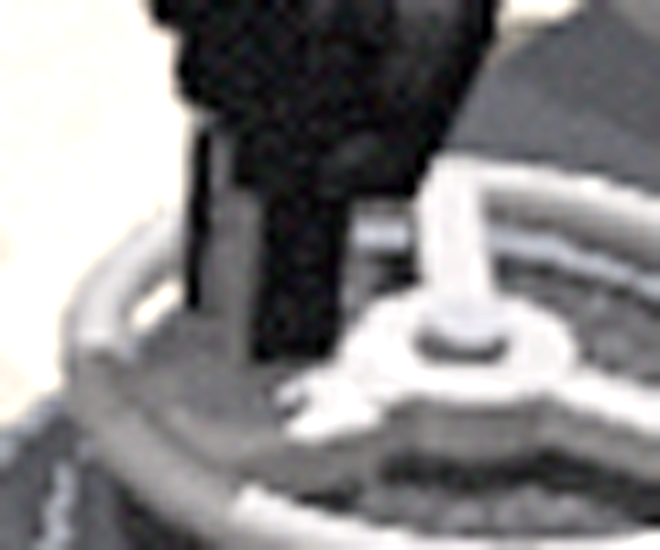

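Request:
{"name": "move_arm", "arguments": {"commands": [0,0.01,0.02,0,0,0.01,0.02,0,-0.02,0.01,0.02,0,0,0,0,0,0,0,0,0]}}

```text
time: 28.78
eef_pos: [0.5677, 0.0109, 0.1049]
tcp_rot: [0.232, 0.665, -0.233, 0.67]
contact_force: [3.0, -0.2, 5.9]
opening: 0.191
```

```bash

python3 -c "
from h import *
go((.5654,.0098,.105));pol()
"
```

```text
t 28.77 pos [0.5677 0.0109 0.1049] jawdeg -38.42 x [ 0.0061 -0.003  -1.    ] F [ 3.  -0.2  5.9] open 0.191 units [-0.005 -0.093 -0.044]
r 0.0445 ang -115.72 Ftool [-5.91  1.71  2.55] tq [-0.035 -0.213  0.298]
```

Request:
{"name": "move_arm", "arguments": {"commands": [0,0.01,0.02,0,0,0.01,0.02,0,-0.02,0.01,0.02,0,0,0,0,0,0,0,0,0]}}

```text
time: 29.4
eef_pos: [0.568, 0.0109, 0.1048]
tcp_rot: [0.232, 0.667, -0.233, 0.669]
contact_force: [1.0, 0.3, 6.4]
opening: 0.191
```

```bash

python3 -c "
from h import *
go((.5654,.0098,.105));pol()
"
```

```text
t 29.4 pos [0.568  0.0109 0.1048] jawdeg -38.41 x [ 0.0021 -0.0023 -1.    ] F [1.  0.3 6.4] open 0.191 units [-0.007 -0.1   -0.055]
r 0.0444 ang -115.31 Ftool [-6.43  0.88  0.6 ] tq [0.037 0.191 0.116]
```

Request:
{"name": "move_arm", "arguments": {"commands": [-0.03,0,0,0,0,0,0,0,0,0,0,0,0,0,0,0,0,0,0,0,0,0,0,0], "jaw": 45}}

```text
time: 30.15
eef_pos: [0.5666, 0.012, 0.1027]
tcp_rot: [0.233, 0.668, -0.233, 0.668]
contact_force: [0.3, -0.1, -0.0]
opening: 0.533
```

```bash

python3 -c "
from h import *
go((.5654,.0098,.105));pol()
a=np.mean([ctrl.read_camera('scene').astype(float) for _ in range(4)],0).astype(np.uint8)
crop('scene','s20',285,110,90,80,7,a)
"
```

```text
t 30.15 pos [0.5666 0.012  0.1027] jawdeg -38.47 x [-3.e-04 -0.e+00 -1.e+00] F [ 0.3 -0.1 -0. ] open 0.533 units [-0.091 -0.099  0.015]
r 0.044 ang -117.55 Ftool [0.05 0.09 0.26] tq [ 0.037 -0.018  0.019]
```

View pics/s20.png

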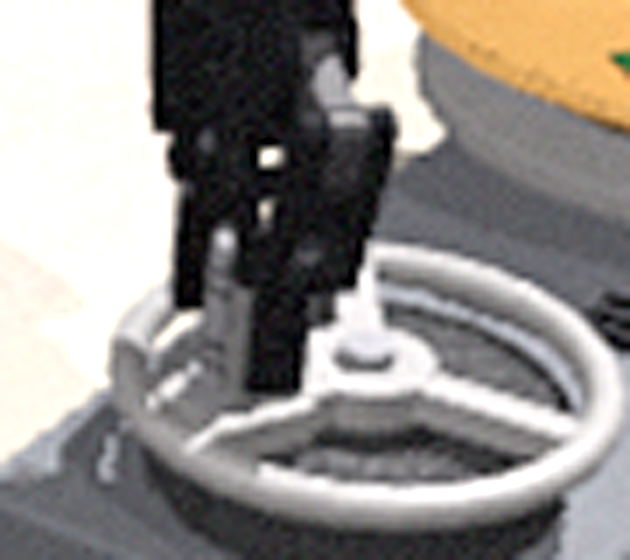

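Wheel stayed put and the pin stands free between the open fingers (crop (222,300)). Raising straight up.

Request:
{"name": "move_arm", "arguments": {"commands": [-0.2,0,0,0,-0.4,0,0,0,-0.6,0,0,0,-0.8,0,0,0,-1,0,0,0,-1,0,0,0,-1,0,0,0,0,-1,0,0,0,-1,0,0,0,-1,0,0,0,-1,0,0,0,-1,0,0,0,-1,0,0,0,-1,0,0,0,-1,0,0,0,0,0,0]}}

```text
time: 32.35
eef_pos: [0.442, -0.1456, 0.2293]
tcp_rot: [0.234, 0.667, -0.234, 0.668]
contact_force: [-0.8, -0.1, 0.7]
opening: 0.527
```

```bash

python3 -c "
from h import *
go((.5654,.0098,.105))
a=np.mean([ctrl.read_camera('scene').astype(float) for _ in range(4)],0).astype(np.uint8)
cv2.imwrite('pics/s21f.png',a[:,:,::-1])
crop('scene','s21',285,110,90,90,7,a)
cv2.imwrite('pics/t21f.png',ctrl.read_camera('top')[:,:,::-1])
"
```

```text
t 32.35 pos [ 0.442  -0.1456  0.2293] jawdeg -38.61 x [ 0.0019 -0.0011 -1.    ] F [-0.8 -0.1  0.7] open 0.527 units [ 4.975  7.935 -0.032]
```

View pics/s21.png

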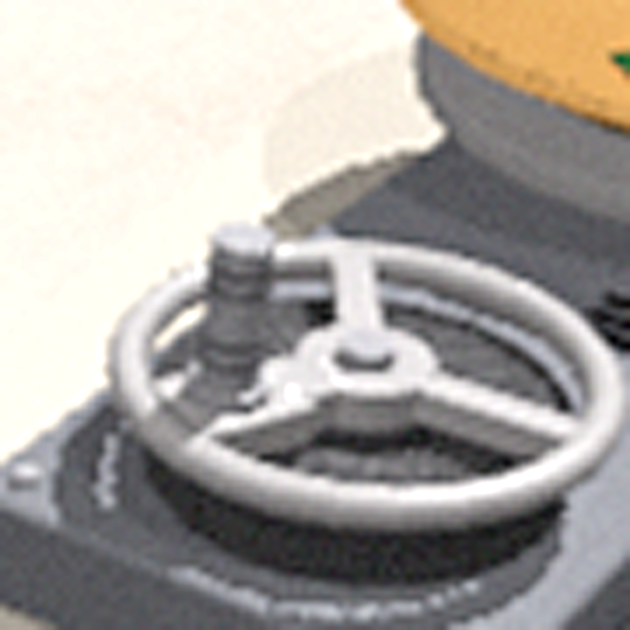

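View pics/t21f.png

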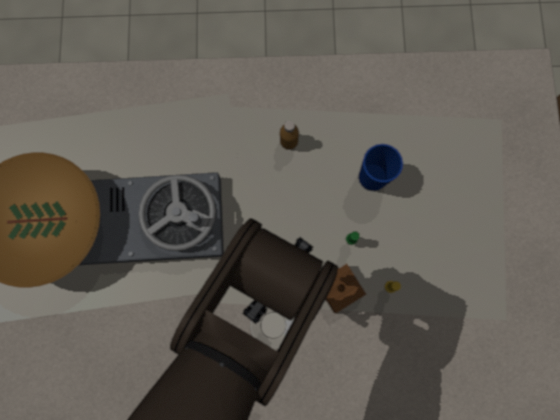

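View pics/s21f.png

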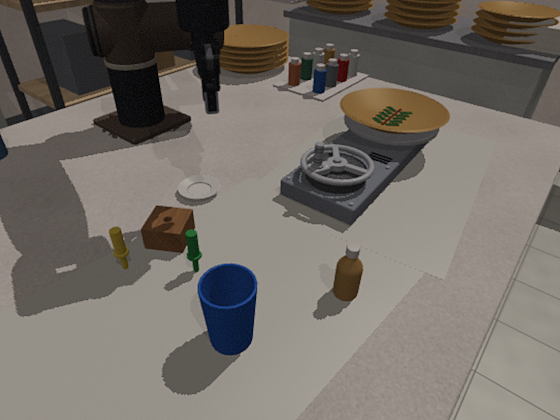

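```bash

python3 -c "
from h import *
t=cv2.imread('pics/t21f.png')[:,:,::-1]
crop('top','t22',145,165,90,90,7,t)
def f(u,v,s,x0,y0): return ((u+.5)/s-.5+x0,(v+.5)/s-.5+y0)
print(proj('scene',(.567,.0115,.129)),f(243,236,7,285,110),proj('top',(.567,.0115,.129)))
"
```

```text
[319.45059213 142.18872853] (319.2857142857143, 143.28571428571428) [191.71394051 216.5783088 ]
```

View pics/t22.png

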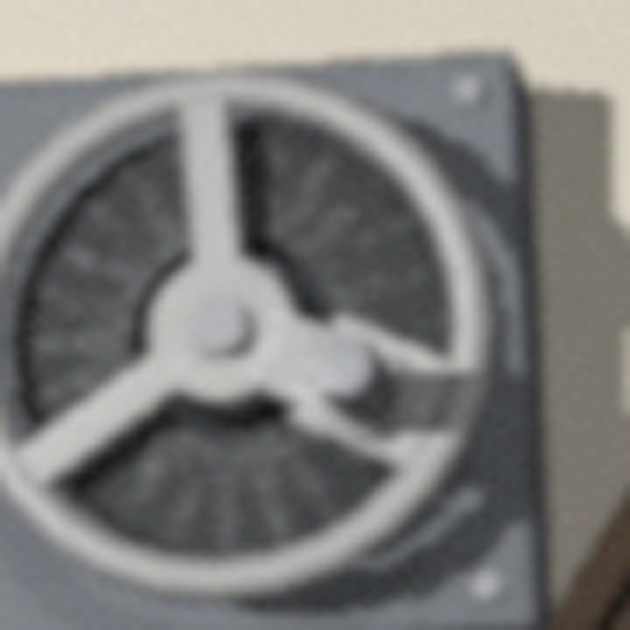

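The pin's top is at the seated height in the scene view, at row 143.3 against 142.2 predicted (0.019 m higher would be about 8 px off). The lock hole is hidden under the spoke, and the wheel holds. Handing in.

```bash
python3 -c "
from h import *
print(ctrl.sign_off())"
```

```text
the job is handed in; nothing more can be done
None
```

The steel pin is through the tension wheel and down in the lock hole, the wheel is locked, and the job was handed in at about 32.6 s.

**What I did:** I took the pin from its stand and lowered it into the wheel's hole. I turned the wheel about 72° clockwise by eye from the spokes, feeling with no more than about 5 N downward. The foot went into the ring's hole, and I eased the pin down until the collar met the wheel. I then let the spring load pass slowly to the ring until the side force was about 1 N before opening the fingers.

**Last checks:**
- **Seating:** the collar met the wheel at the expected height, with the tool at 0.105 m. After release, the pin's top in the scene view was about 1 pixel from its predicted seated position.
- **Wheel:** it held its angle after the gripper let go and moved away. The pictures before and after match.
- **Other objects:** the cup, paint bottle, palette and look-alikes appear where they were; I compared them only by eye.

**Disagreements:**
- The two cameras differed by 2–3 mm on the wheel hole's position, which I settled from close-ups and by touch.
- Friction on the pin at first felt like contact with the ring. I turned a degree or two further than I otherwise would have before the foot went in.

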